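# Clip the washed guard panel into the free rack bay

### The job

The furnace guard panel standing in the wire drainer is clean: put it away in the one free bay of the clip rack. Push it straight down until it sits fully home on the bay's sole with both spring clips snapped into its notches, and let go. Leave the other panels, the blanking plate and the rest of the bench as they are.

Things in the scene. Friction and masses are not known exactly. Their poses are not given: they have to be found in the camera images.
- guard: The washed furnace guard panel: flat steel, cream perforated faces, blue edges; the larger of the two plates standing in the wire drainer. 150 mm wide (its x), 8 thick (y), 120 high (z up), 0.2 to 0.33 kg. Origin: middle of its lower edge. Same either way round. Side edges have a notch 8 mm deep, 28 to 52 mm above the lower edge. Starts upright (leans up to 4 degrees), lower edge 12 mm over the bench.
- guard_2: A guard panel of the same make and size as guard, already clipped home in one bay of the rack. Origin: middle of its lower edge; x along its width, y across its thickness, z up.
- guard_3: Another guard panel of the same make and size, clipped home in another bay. Origin: middle of its lower edge; axes as guard_2.
- blank: Plain aluminium blanking plate, 100 mm wide (x), 8 thick (y), 85 high (z), no notches, standing in the drainer's other slot, 70 mm from the guard panel. Origin: middle of its lower edge. Not wanted.
- drainer: Stainless wire draining rack, 118 (x) x 156 (y) mm, fixed to the bench. Two slots along its x, at y = -35 and +35 mm, each between wire hoops 12 mm apart and 68 mm high: lift plates straight up out of them. Origin under its centre on the bench.
- rack: Clip rack for guard panels, fixed to the bench: two aluminium rails 264 mm long along its y carry three like bays side by side at y = -80, 0, +80 mm. Panels stand in it with their width along its x. Seated panels reach 150 mm over the bench. Origin under its centre on the bench.
- bay_a: One of three like steel bays; which letter stands where differs, a bay is taken if a panel's origin is at its home point. Origin under the middle of its sole, 20 mm over the bench; x along the panel's width. Near each end (x = +-70 mm) two round guide bars, 12 mm clear between them, rise 84 mm over the origin and flare to 28 mm clear at 100 mm.
- bay_b: Like bay_a. At each end of a bay (x = +-84 mm, 80 mm over its origin) hangs a spring steel clip that slopes inwards to a nose 47 mm over the origin. A panel comes in from straight above; from about 45 mm above home its lower corners spread the clips, passing the noses 37 mm above home, and the noses snap into the side notches in the last 9 mm.
- bay_c: Like bay_a. Pushing a panel in takes most, up to about 12 N, where its corners pass the clip noses 37 mm above home, and a few newtons from there on; dropped in, it stops there and does not go home by its own weight, and it ends standing on the sole (196 x 30 x 10 mm).
- bay_a_home (a point): Where the origin (middle of the lower edge) of a fully seated panel lies in bay_a: middle of the top of the sole, 30 mm over the bench. Axes as the bay's.
- bay_b_home (a point): Where the origin (middle of the lower edge) of a fully seated panel lies in bay_b: middle of the top of the sole, 30 mm over the bench. Axes as the bay's.
- bay_c_home (a point): Where the origin (middle of the lower edge) of a fully seated panel lies in bay_c: middle of the top of the sole, 30 mm over the bench. Axes as the bay's.
- wrench: Open spanner, 160 mm, lying on the bench between rack and drainer. Origin under its centre. Bystander.
- boat: White alumina combustion boat, 90 x 20 x 13 mm, near the robot. Origin under its centre. Bystander.
- flange: Stainless pipe flange spool, 54 mm across, 52 mm high. Origin under its centre. Bystander.
- crucible: White crucible, 44 mm across, 40 mm high, near the robot. Origin under its centre. Bystander.
- oring_carrier: Steel ring, 52 mm across, 10 mm high. Origin under its centre. Bystander.
- ipa: White plastic bottle, 64 mm across, 160 mm high, at the right. Origin under its centre. Bystander.

How it is judged (in metres and radians):
At the end, for the whole second after the job is handed in: The guard panel is upright in the free bay, its lower edge on the sole (within 4 mm in height, 8 mm sideways) and square to the bay (within 0.08 rad), still and released; the two panels already in the rack are where they were (within 12 mm) (((horizontal distance between guard and bay_a_home below 0.008 m and z of guard in the frame of bay_a_home between -0.004 and 0.004 m and angle between the x axis of guard and the x axis of bay_a, either way round below 0.08 rad and angle between guard's own z axis and vertical below 0.08 rad) or (horizontal distance between guard and bay_b_home below 0.008 m and z of guard in the frame of bay_b_home between -0.004 and 0.004 m and angle between the x axis of guard and the x axis of bay_b, either way round below 0.08 rad and angle between guard's own z axis and vertical below 0.08 rad) or (horizontal distance between guard and bay_c_home below 0.008 m and z of guard in the frame of bay_c_home between -0.004 and 0.004 m and angle between the x axis of guard and the x axis of bay_c, either way round below 0.08 rad and angle between guard's own z axis and vertical below 0.08 rad)) and linear speed of guard below 0.02 m/s and distance of each of guard_2, guard_3 from where it was at the start of the episode below 0.012 m); the robot touches nothing.
It fails at once if a panel already in the rack is shifted by more than 20 mm (distance of any of guard_2, guard_3 from where it was at the start of the episode above 0.02 m).
It fails at once if the blanking plate is shifted by more than 25 mm (distance of blank from where it was at the start of the episode above 0.025 m).
It fails at once if another thing on the bench is shifted by more than 40 mm (distance of any of wrench, boat, flange, crucible, oring_carrier, ipa from where it was at the start of the episode above 0.04 m).
It also fails if it takes over 45 s, if anything falls off the work surface, if the arm or the gripper's body presses on something with over 40 N, if the wrist force passes 120 N, or if a joint passes its speed limit or range.

### The arm

A 6-joint arm with a two-finger parallel gripper is mounted at the origin on the work surface. World frame = base frame: x ahead of the robot, y to its left, z up, the work surface at z = 0. Lengths are in m, angles in degrees, forces in N, time in s.
With the tool pointing down it reaches from about 0.35 to 0.975 m from the base axis. Payload 4.9 kg.
Tool frame: the origin (TCP) lies on the centre line of the jaws, within the pads' length; the fingertips stand tcp_to_tips ahead of it and the grasp point (between the pads) lies 8 mm behind it (tcp_to_tips is the distance from the TCP to the fingertips, in m); z points along the fingers, y is the line along which they close (so a half turn about z gives the same grasp; the last joint's range is limited). The gripper opens to 85 mm and grips with 20 to 120 N. Pads are 22 mm wide; open, the fingers measure 114 mm over their backs; the gripper's body (76 mm by 85 mm) begins 54 mm behind the grasp point. The pads swing forward as they close: fully open they stand 13 mm farther back than shut.
Start: joints at [-74.485, 3.019, 92.412, -0, 84.569, -6.818], TCP at [0.237, -0.578, 0.207] pointing down, gripper open.
Joint ranges: [-172.51, 172.51], [-57.92, 126.97], [3.15, 148.05], [-58.71, 238.71], [5.1, 150.11], [-179.66, 179.66]. Speed limits (degrees/s): [147.25, 147.25, 180, 180, 180, 180].

### API

Orientations are given as [roll, pitch, yaw] about the fixed x, y, z axes, in that order (R = Rz(yaw) Ry(pitch) Rx(roll)).
In Python, from rig import read_state, camera, sign_off, tcp_to_tips gives the robot as it stands.
- The arm moves only by the tool apply_moves, never from a script. Its argument "deltas" is a list of rows, each a list of 7 numbers: the opening in per cent of the stroke, from 0 (shut) to 100 (fully open), then the shift along the world's x, y, z in m, then the turn, a rotation vector about the world's x, y, z in rad. In form: [[claw, tx, ty, tz, ax, ay, az], ...]. A call has 1 to 5 rows; each row shifts and turns the commanded pose from where the row before left it; what a row does not reach is not made up. A row lasts 1/10 s, in which the tool goes at most 50 mm and 8.59 degrees, less where a joint would pass 70% of its speed; a pose out of reach is approached as far as the arm can. A call is refused whole if a number of a shift passes 0.05 or a number of a turn 0.15, either way. A call with a gripper value outside its range is refused whole. The fingers move at their own pace and stop on an object; "squeeze" is the grip in N (left out, the last holds). Time passes only in rows, so rows that do not move let the fingers close. It gives the time, the measured TCP pose, the force, the opening and the grip force at its end, in the units of the state.
- read_state(): the state, without advancing time (a new reading comes with each control period).
- camera(name): name is "scene" or "top" or "wrist"; returns a dict with "frame" (384x512x3 uint8, red, green, blue), "camera_matrix" (3x3 intrinsics, pixels), "R" (3x3) and "t" (3): a world point X has camera coordinates R X + t. Camera axes: x right, y down, z forward; pixel columns grow to the right and rows downward; lengths in m; the calibration is good to about 2 mm. A picture is of the moment at which its call begins. There is no depth.
- sign_off(): hands the job in; it is judged then, once.
The state is a dict: "clock": time; "joint_positions": joint angles; "qvel": joint speeds; "joint_efforts": joint torques, N m; "tool_pos": TCP position; "tool_rot": TCP orientation; "wrist_force": force on the tool from outside, world axes, zero at the start; "ft_torque": the same for the moment, N m; "opening": opening from 0.0 (shut) to 1.0 (fully open); "grip_force": force on a finger pad.
Only numpy, scipy, OpenCV 4.12 (cv2) and the standard library are available. Lean on these libraries where they do the work, as an engineer would, in place of code of your own. Each camera call takes 0.05 s, during which the arm holds its last target. There are 200 camera calls.

## Working session

There is one attempt and no reset: what is moved stays moved. The work goes in short steps, Python scripts to look and compute and a tool call to move; the robot and the scene stay as the last step left them, time stands still between calls to the robot, and variables do not carry over. Pictures are saved under pics/ and viewed, at most 13 in all, crops included, and the job is handed in when it is done.

Besides the shell and the picture viewer there is one more tool, called after "Request:" as name(argument=value, ...), one argument or row to a line, values as JSON. apply_moves: Moves the arm, as the interface text tells. Its arguments: {"type":"object","properties":{"deltas":{"type":"array"},"squeeze":{"type":"number"}},"required":["deltas"]}

```bash
mkdir -p pics; ls
cat > h.py <<'E'
import numpy as np, cv2, pickle
from rig import read_state, camera, sign_off, tcp_to_tips
def grab(n, tag):
    c=camera(n); pickle.dump(c,open(f'pics/{tag}.pkl','wb')); cv2.imwrite(f'pics/{tag}.png',c['frame'][:,:,::-1]); return c
def load(tag): return pickle.load(open(f'pics/{tag}.pkl','rb'))
def ray(c,u,v):
    R=np.array(c['R']);t=np.array(c['t']); d=R.T@np.linalg.inv(c['camera_matrix'])@np.array([u,v,1.]); return -R.T@t,d
def plane(c,u,v,z):
    o,d=ray(c,u,v); return o+d*(z-o[2])/d[2]
def tri(c1,p1,c2,p2):
    o1,d1=ray(c1,*p1);o2,d2=ray(c2,*p2)
    s=np.linalg.lstsq(np.c_[d1,-d2],o2-o1,rcond=None)[0]
    a=o1+s[0]*d1;b=o2+s[1]*d2; return (a+b)/2,np.linalg.norm(a-b)
def proj(c,X):
    p=c['camera_matrix']@(np.array(c['R'])@np.array(X)+c['t']); return p[:2]/p[2]
E
python3 - <<'E'
from h import *
np.set_printoptions(precision=3,suppress=True)
a=grab('scene','s0');b=grab('top','t0');w=grab('wrist','w0')
for c in (a,b,w): print(ray(c,256,192))
print(tcp_to_tips,read_state())
big=[cv2.resize(c['frame'][:,:,::-1],(800,600),interpolation=cv2.INTER_CUBIC) for c in (a,b)]
cv2.imwrite('pics/s0b.png',big[0]);cv2.imwrite('pics/t0b.png',big[1])
E
```

```text
pics
(array([ 1.146, -0.328,  0.768]), array([-0.607,  0.2  , -0.769]))
(array([ 0.294, -0.11 ,  1.388]), array([ 0.192, -0.04 , -0.981]))
(array([ 0.315, -0.546,  0.373]), array([-0.315, -0.126, -0.941]))
0.011 {'clock': 0.15, 'joint_positions': array([-74.483,   3.049,  92.476,   0.   ,  84.57 ,  -6.817]), 'qvel': array([-0.015, -0.082, -0.296, -0.088,  0.027,  0.008]), 'joint_efforts': array([ -0.   , -39.424, -37.072,  -0.   ,   0.005,   0.   ]), 'tool_pos': array([ 0.237, -0.578,  0.206]), 'tool_rot': array([-179.905,   -0.012,   22.334]), 'wrist_force': array([ 0.689, -0.186,  0.395]), 'ft_torque': array([ 0.026, -0.05 ,  0.036]), 'grip_force': 0.0, 'opening': 1.000357664347015}
```

View pics/s0b.png

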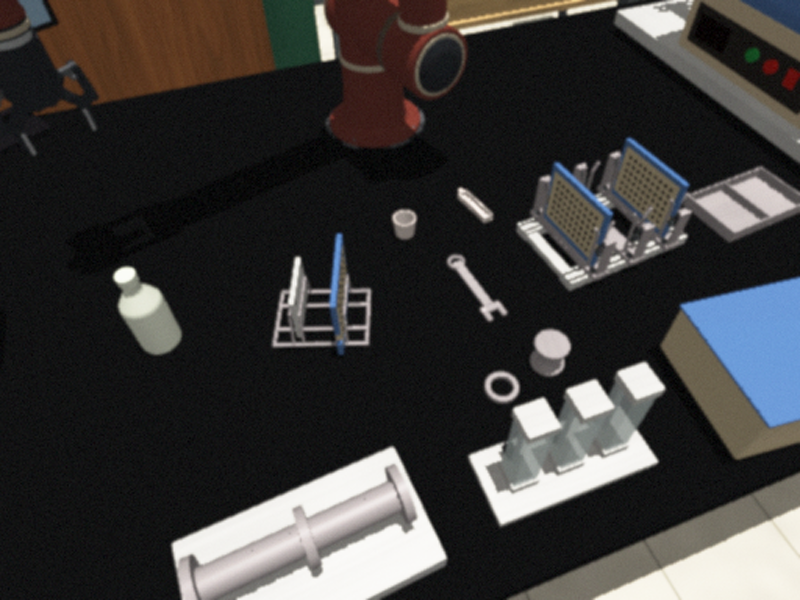

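View pics/t0b.png

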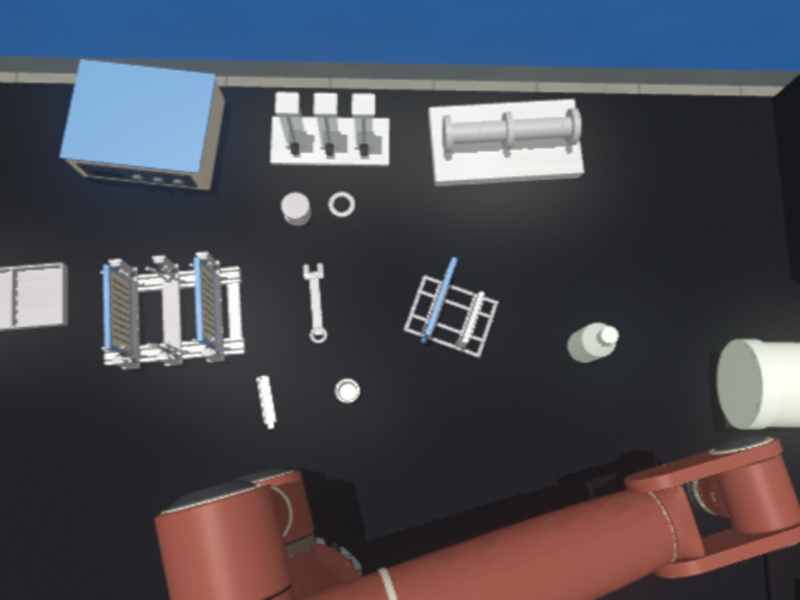

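The top view shows the guard's blue edge at about (440,300) in the enlarged picture, with the blank to its right at (472,320). The rack's outer bays are taken (blue edges at cols 107 and 203), so the middle bay (col 168) is free. The scene view agrees. Next I'll measure the blue edges.

Run:
```python
from h import *
np.set_printoptions(precision=4,suppress=True)
for n in ('s0','t0'):
    c=load(n); hsv=cv2.cvtColor(c['frame'],cv2.COLOR_RGB2HSV)
    m=cv2.inRange(hsv,(98,90,60),(125,255,255)); 
    k,l,st,ce=cv2.connectedComponentsWithStats(m)
    for i in range(1,k):
        if 25<st[i,4]<3000:
            r=cv2.minAreaRect(np.argwhere(l==i)[:,::-1].astype(np.float32)); print(n,st[i],ce[i],cv2.boxPoints(r).round(1).tolist())
a=load('s0')['frame'][:,:,::-1]; b=load('t0')['frame'][:,:,::-1]
A=cv2.resize(a[80:240,170:450],None,fx=2.8,fy=2.8,interpolation=cv2.INTER_CUBIC)[:300*2]
B1=cv2.resize(b[155:240,55:165],(400,309),interpolation=cv2.INTER_CUBIC);B2=cv2.resize(b[155:240,235:345],(400,309),interpolation=cv2.INTER_CUBIC)
cv2.imwrite('pics/A.png',np.vstack([cv2.resize(A[:,:],(800,457))[:,:]])); cv2.imwrite('pics/B.png',np.hstack([B1,B2]))
```

```text
s0 [475   0  37  21 400] [498.9925   6.6125] [[475.0, 0.0], [511.0, 0.0], [511.0, 20.0], [475.0, 20.0]]
s0 [398  88  44  50 343] [422.3528 107.688 ] [[394.29998779296875, 93.5], [410.6000061035156, 80.0999984741211], [446.70001220703125, 124.0999984741211], [430.3999938964844, 137.5]]
s0 [353 103  40  54 314] [374.2389 124.7707] [[349.3999938964844, 106.9000015258789], [364.70001220703125, 96.30000305175781], [399.0, 145.5], [383.79998779296875, 156.10000610351562]]
s0 [210 149  10  65 304] [214.3849 178.0888] [[208.89999389648438, 212.6999969482422], [212.1999969482422, 148.6999969482422], [219.39999389648438, 149.10000610351562], [216.0, 213.10000610351562]]
s0 [216 218   5   9  31] [217.5806 222.1935] [[216.0, 226.0], [216.0, 218.0], [220.0, 218.0], [220.0, 226.0]]
t0 [ 58 108  23   6  39] [ 71.1538 109.8205] [[58.0, 108.0], [59.0, 104.30000305175781], [80.69999694824219, 110.30000305175781], [79.69999694824219, 114.0]]
t0 [ 66 117  41   9 166] [ 86.6084 120.5241] [[66.0, 125.0], [66.0, 117.0], [106.0, 117.0], [106.0, 125.0]]
t0 [284 164   9  18  56] [288.625  171.6786] [[283.0, 180.0], [288.6000061035156, 163.1999969482422], [293.1000061035156, 164.6999969482422], [287.5, 181.5]]
t0 [ 66 169   9  42  75] [ 68.9467 185.16  ] [[65.80000305175781, 169.0], [73.5999984741211, 168.39999389648438], [77.0, 209.39999389648438], [69.0999984741211, 210.10000610351562]]
t0 [ 66 176   2  45  71] [ 66.3944 200.5493] [[66.0, 176.0], [67.0, 176.0], [67.0, 220.0], [66.0, 220.0]]
t0 [ 69 212   9  14  26] [ 71.6154 220.0385] [[65.0999984741211, 214.6999969482422], [70.0, 212.0], [77.0, 225.0], [72.0999984741211, 227.6999969482422]]
```

View pics/A.png

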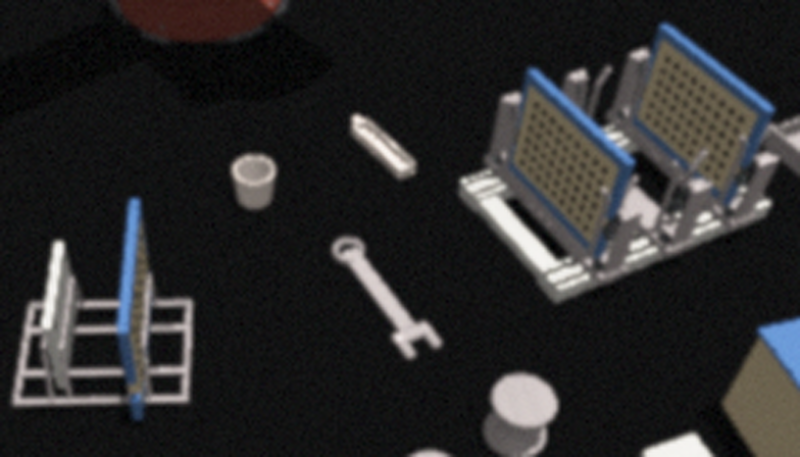

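View pics/B.png

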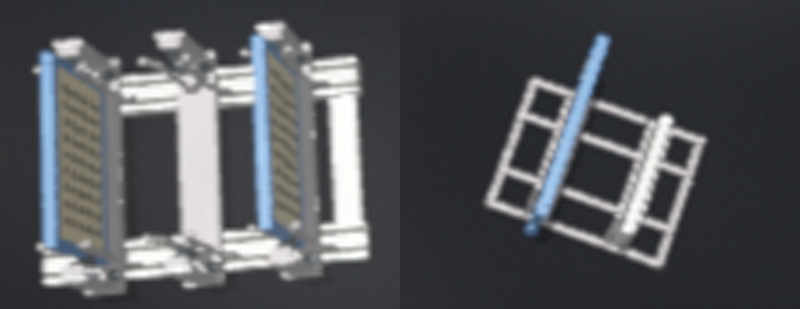

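Crops show guard's top edge at top-view (290.6,165.5)–(272.7,215), scene (213.8,195.5)–(216.9,150.7). The seated panels' top corners are also readable in both views, and the middle sole is bare.

Run:
```python
from h import *
np.set_printoptions(precision=4,suppress=True)
s,t=load('s0'),load('t0')
P={'g_far':((213.75,195.5),(290.6,165.5)),'g_near':((216.9,150.7),(272.7,215)),
'L_far':((439.5,117.5),(67.4,169.3)),'L_near':((402.4,89.5),(68.2,223.2)),
'R_far':((390.5,136),(126,165.5)),'R_near':((355.5,105.2),(127.9,218.8))}
for k,(a,b) in P.items(): 
    print(k,*tri(s,a,t,b), plane(t,*b,.132 if k[0]=='g' else .15))
# sole corners top view at z=.03 
B=lambda x,y:(55+x/3.636,155+y/3.636)
for p in ((178,95),(215,92),(182,235),(220,232)): print(plane(t,*B(*p),.03))
B=lambda x,y:(235+x/3.636,155+y/3.636)
print('drainer');
for p in ((133,80),(305,140),(262,264),(90,205)): print(plane(t,*B(*p),.07))
```

```text
g_far [ 0.6182 -0.2573  0.1308] 0.004756898541641724 [ 0.6174 -0.2595  0.132 ]
g_near [ 0.4756 -0.2082  0.1252] 0.0011837467636238537 [ 0.4745 -0.2082  0.132 ]
L_far [0.5932 0.3642 0.1524] 0.0038538973724135837 [0.5926 0.3634 0.15  ]
L_near [0.4446 0.353  0.1453] 0.005968381913604203 [0.4425 0.3485 0.15  ]
R_far [0.6074 0.205  0.1508] 0.006251188395386034 [0.6059 0.2023 0.15  ]
R_near [0.4586 0.1924 0.144 ] 0.0060235862951337924 [0.4565 0.1882 0.15  ]
[0.5864 0.2962 0.03  ]
[0.5894 0.2657 0.03  ]
[0.4689 0.2848 0.03  ]
[0.4718 0.2539 0.03  ]
drainer
[ 0.5973 -0.2099  0.07  ]
[ 0.5493 -0.3499  0.07  ]
[ 0.4476 -0.3132  0.07  ]
[ 0.4936 -0.1751  0.07  ]
```

Request:
apply_moves(
  deltas=[
    [100,0.031,0.0345,0.005,0,0,-0.0733],
    [100,0.031,0.0345,0.005,0,0,-0.0733],
    [100,0.031,0.0345,0.005,0,0,-0.0733],
    [100,0.031,0.0345,0.005,0,0,-0.0733],
    [100,0.031,0.0345,0.005,0,0,-0.0733],
  ],
)

```text
clock: 0.65
tool_pos: [0.3933, -0.4039, 0.2317]
tool_rot: [-180.0, 0.0, 1.1]
wrist_force: [0.7, -0.3, 0.5]
opening: 1.0
grip_force: 0.0
```

Request:
apply_moves(
  deltas=[
    [100,0.031,0.0345,0.005,0,0,-0.0733],
    [100,0.031,0.0345,0.005,0,0,-0.0733],
    [100,0.031,0.0345,0.005,0,0,-0.0733],
    [100,0.031,0.0345,0.005,0,0,-0.0733],
    [60,0.031,0.0345,0.005,0,0,-0.0733],
  ],
)

```text
clock: 1.15
tool_pos: [0.5484, -0.2314, 0.2569]
tool_rot: [180.0, 0.0, -19.8]
wrist_force: [0.4, -0.4, 1.0]
opening: 0.859
grip_force: 0.0
```

Request:
apply_moves(
  deltas=[
    [60,0,0,0,0,0,0],
    [60,0,0,0,0,0,0],
    [60,0,0,0,0,0,0],
  ],
)

```text
clock: 1.45
tool_pos: [0.5469, -0.2336, 0.2563]
tool_rot: [180.0, 0.1, -19.7]
wrist_force: [0.4, -0.5, -1.0]
opening: 0.598
grip_force: 0.0
```

Run:
```python
from h import *
np.set_printoptions(precision=4,suppress=True)
c=grab('wrist','w1'); s=read_state(); print(s['tool_pos'],s['tool_rot'],s['opening'],s['clock'])
for p in ([.618,-.257,.132],[.475,-.208,.132]): print(proj(c,p))
print(ray(c,256,192))
cv2.imwrite('pics/w1b.png',cv2.resize(c['frame'][:,:,::-1],(800,600),interpolation=cv2.INTER_CUBIC))
```

```text
[ 0.5467 -0.2339  0.2564] [179.9942   0.0516 -19.7347] 0.5989582925695027 1.5
[253.8177 100.8847]
[255.8577 236.7098]
(array([ 0.6264, -0.2626,  0.4233]), array([-0.3206,  0.1154, -0.9402]))
```

View pics/w1b.png

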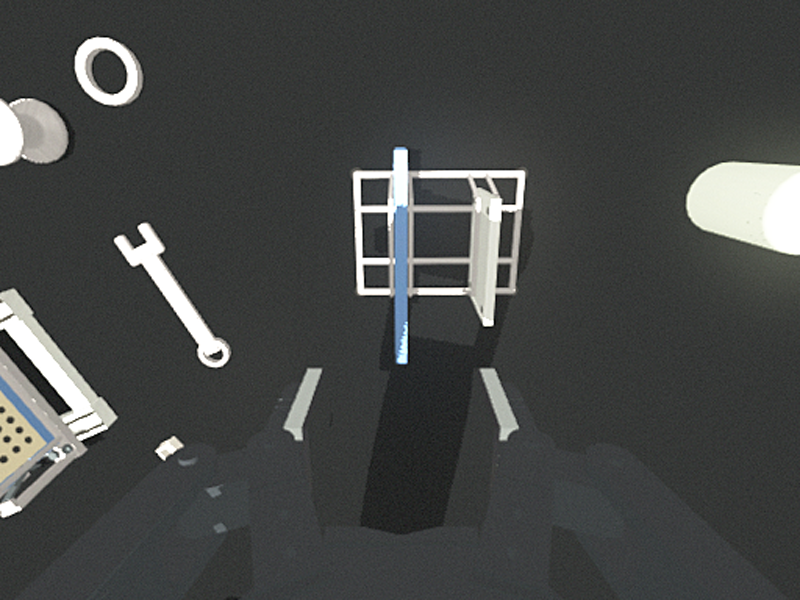

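The wrist view shows the guard's top edge as the vertical blue strip from (400,148) to (402,362), centred between the fingers. There's ample clearance to the blank at col 485.

Run:
```python
from h import *
np.set_printoptions(precision=4,suppress=True)
c=load('w1');s=load('s0');k=1.5625
a,b=plane(c,400/k,149/k,.132),plane(c,402/k,361/k,.132)
print(a,b,(a+b)/2,np.degrees(np.arctan2(*(a-b)[1::-1])),np.linalg.norm(a-b))
print(tri(c,(400/k,149/k),s,(213.75,195.5)),tri(c,(402/k,361/k),s,(216.9,150.7)))
```

```text
[ 0.6222 -0.2608  0.132 ] [ 0.4814 -0.212   0.132 ] [ 0.5518 -0.2364  0.132 ] -19.09939962056504 0.1489518227809058
(array([ 0.6226, -0.2582,  0.1357]), np.float64(0.00526552525403521)) (array([ 0.4798, -0.2099,  0.1289]), np.float64(0.003156249062752665))
```

Request:
apply_moves(
  deltas=[
    [60,0.004,-0.002,-0.03,0,0,0.007],
    [60,0,0,-0.03,0,0,0],
    [60,0,0,-0.03,0,0,0],
    [60,0,0,-0.03,0,0,0],
    [60,0,0,-0.028,0,0,0],
  ],
  squeeze=60,
)

```text
clock: 2.0
tool_pos: [0.5502, -0.2363, 0.1073]
tool_rot: [-180.0, 0.0, -19.4]
wrist_force: [1.2, -0.2, 0.4]
opening: 0.598
grip_force: 0.0
```

Request:
apply_moves(
  deltas=[
    [0,0,0,0,0,0,0],
    [0,0,0,0,0,0,0],
    [0,0,0,0,0,0,0],
    [0,0,0,0,0,0,0],
    [0,0,0,0,0,0,0],
  ],
  squeeze=60,
)

```text
clock: 2.5
tool_pos: [0.5524, -0.2357, 0.1107]
tool_rot: [180.0, -0.2, -19.3]
wrist_force: [0.4, -0.4, 0.3]
opening: 0.0
grip_force: 0.0
```

Request:
apply_moves(
  deltas=[
    [0,0,0,0,0,0,0],
    [0,0,0,0,0,0,0],
    [0,0,0,0,0,0,0],
  ],
  squeeze=100,
)

```text
clock: 2.8
tool_pos: [0.5516, -0.235, 0.109]
tool_rot: [-180.0, -0.0, -19.3]
wrist_force: [0.1, 0.8, 0.7]
opening: -0.003
grip_force: 0.0
```

Run:
```python
from h import *
c=grab('wrist','w2');s=grab('scene','s2');t=grab('top','t2')
print(read_state())
cr=cv2.resize(s['frame'][110:245,150:290,::-1],(420,405),interpolation=cv2.INTER_CUBIC)
w=cv2.resize(c['frame'][60:330,130:383,::-1],(380,405),interpolation=cv2.INTER_CUBIC)
cv2.imwrite('pics/c2.png',np.hstack([cr,w]))
```

```text
{'clock': 2.95, 'joint_positions': array([-3.01917547e+01,  4.12500392e+00,  1.00905132e+02,  2.98739960e-03,
        7.49813025e+01,  7.90628359e+01]), 'qvel': array([-0.04716699,  0.13722338, -0.05232305,  0.09517238,  0.05952058,
        0.05287876]), 'joint_efforts': array([ 3.60768921e-03, -3.81658101e+01, -3.49808979e+01,  1.74789925e-04,
        4.47095463e-04, -1.59468914e-05]), 'tool_pos': array([ 0.55146123, -0.23498903,  0.10880578]), 'tool_rot': array([-1.79994997e+02,  1.06828662e-02, -1.92553645e+01]), 'wrist_force': array([-0.40422006, -0.08736267, -0.43844188]), 'ft_torque': array([-0.0055738 ,  0.06154631,  0.04496869]), 'grip_force': 0.0, 'opening': 0.0008129277399924455}
```

View pics/c2.png

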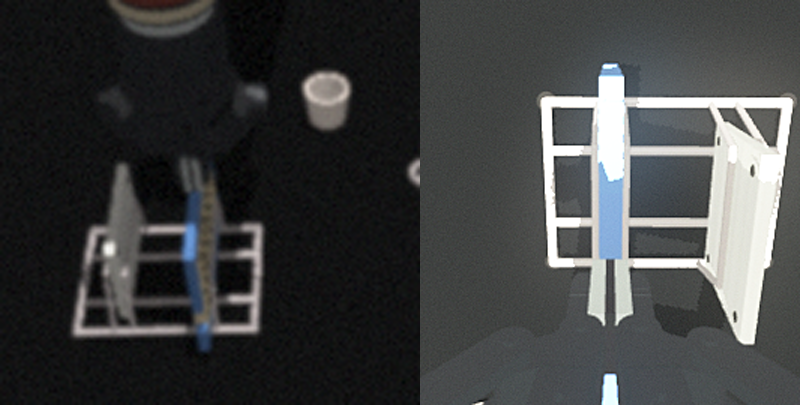

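Run:
```python
from h import *
np.set_printoptions(precision=1,suppress=True)
c=load('w2');p=read_state()['tool_pos']
d=np.array([np.cos(np.radians(-19.3)),np.sin(np.radians(-19.3)),0])
for z in (.098,.109,.117,.132,.15): print(z,[proj(c,[*(p+k*d)[:2],z]) for k in (-.075,-.011,0,.011,.075)])
w=cv2.resize(c['frame'][160:340,200:312,::-1],(373,600),interpolation=cv2.INTER_CUBIC)
s=load('s2');cr=cv2.resize(s['frame'][140:240,180:250,::-1],(420,600),interpolation=cv2.INTER_CUBIC)
im=np.hstack([w,cr]).astype(float); cv2.imwrite('pics/c3.png',(255*(im/255).clip(0,1)**.6).astype(np.uint8))
```

```text
0.098 [array([255.4, 306.4]), array([255.4, 233.5]), array([255.4, 219.4]), array([255.4, 204.8]), array([255.5, 107.4])]
0.109 [array([255.3, 317. ]), array([255.4, 241.4]), array([255.4, 226.6]), array([255.4, 211.3]), array([255.4, 108.5])]
0.117 [array([255.3, 325.5]), array([255.3, 247.6]), array([255.3, 232.4]), array([255.3, 216.5]), array([255.4, 109.4])]
0.132 [array([255.2, 343.1]), array([255.2, 260.9]), array([255.2, 244.6]), array([255.3, 227.6]), array([255.3, 111.3])]
0.15 [array([255.1, 368.1]), array([255.1, 280.1]), array([255.1, 262.4]), array([255.1, 243.9]), array([255.1, 114.1])]
```

View pics/c3.png

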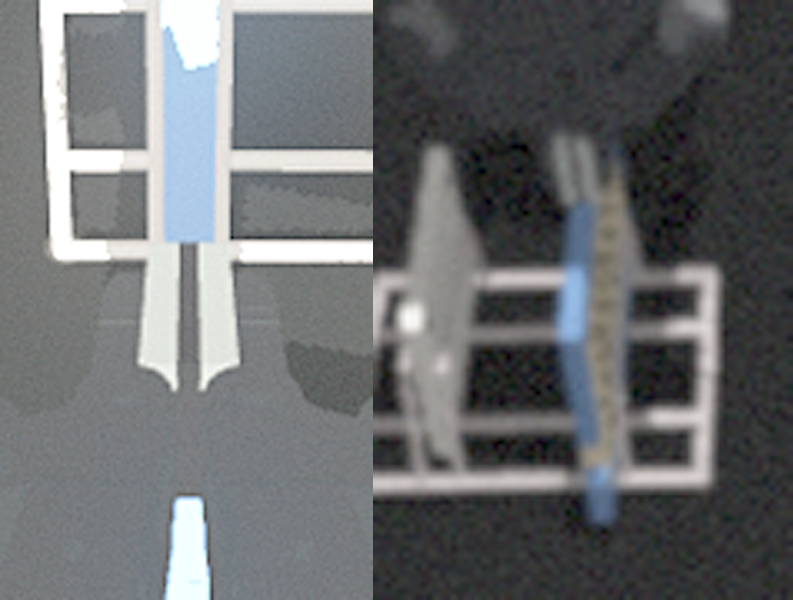

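Run:
```python
from h import *
np.set_printoptions(precision=4,suppress=True)
c=load('w2');s=load('s2');w1=load('w1')
print('tip',tri(c,(256.5,232.5),s,(213.7,173.8)))
cam,_=ray(c,0,0);cam1,_=ray(w1,0,0);print(cam,cam1, cam-read_state()['tool_pos'], cam1-np.array([ 0.5467,-0.2339,0.2564]))
# tips visible in start picture
import cv2
for n in('s2','w2'):
    f=load(n)['frame'];m=cv2.inRange(cv2.cvtColor(f,cv2.COLOR_RGB2HSV),(98,90,60),(125,255,255));ys,xs=np.nonzero(m[140:240,190:240] if n=='s2' else m);print(n,ys.min(),ys.max())
# panel far end now vs before
k=1.5625
print('far end', plane(c,256.5,60+66*270/405,.132), 'w1', plane(w1,256,95.4,.132))
```

```text
tip (array([ 0.5618, -0.2389,  0.1383]), np.float64(0.0010097577094588808))
[ 0.6311 -0.2634  0.276 ] [ 0.6264 -0.2626  0.4233] [ 0.0797 -0.0284  0.1672] [ 0.0797 -0.0287  0.1669]
s2 34 86
w2 102 342
far end [ 0.6253 -0.2615  0.132 ] w1 [ 0.6221 -0.2608  0.132 ]
```

The grip closed on nothing. Two views put the closed fingertips at z≈0.138, just above the panel top at 0.132, so the tips sit about 40 mm higher than the reported TCP implies. I'll reopen, descend by that measured amount while watching force, and regrip.

Request:
apply_moves(
  deltas=[
    [60,0,0,0.01,0,0,0],
    [60,0,0,0,0,0,0],
    [60,0,0,0,0,0,0],
    [60,0,0,0,0,0,0],
    [60,0,0,0,0,0,0],
  ],
  squeeze=60,
)

```text
clock: 3.45
tool_pos: [0.5514, -0.235, 0.1187]
tool_rot: [-180.0, 0.0, -19.3]
wrist_force: [0.5, 0.1, -0.5]
opening: 0.599
grip_force: 0.0
```

Request:
apply_moves(
  deltas=[
    [60,0,0,-0.01,0,0,0],
    [60,0,0,-0.01,0,0,0],
    [60,0,0,-0.01,0,0,0],
    [60,0,0,-0.01,0,0,0],
    [60,0,0,0,0,0,0],
  ],
)

```text
clock: 3.95
tool_pos: [0.5499, -0.2342, 0.0761]
tool_rot: [-180.0, 0.3, -19.3]
wrist_force: [-0.6, 0.6, -0.2]
opening: 0.601
grip_force: 0.0
```

Request:
apply_moves(
  deltas=[
    [0,0,0,0,0,0,0],
    [0,0,0,0,0,0,0],
    [0,0,0,0,0,0,0],
    [0,0,0,0,0,0,0],
    [0,0,0,0,0,0,0],
  ],
)

```text
clock: 4.45
tool_pos: [0.552, -0.2354, 0.0798]
tool_rot: [180.0, -0.1, -19.3]
wrist_force: [-0.7, 0.3, 1.6]
opening: 0.079
grip_force: 59.4
```

Request:
apply_moves(
  deltas=[
    [0,0,0,0,0,0,0],
    [0,0,0,0.015,0,0,0],
    [0,0,0,0.02,0,0,0],
    [0,0,0,0.02,0,0,0],
    [0,0,0,0.025,0,0,0],
  ],
  squeeze=100,
)

```text
clock: 4.95
tool_pos: [0.5505, -0.2345, 0.1588]
tool_rot: [-180.0, 0.2, -19.3]
wrist_force: [-0.9, 0.6, -3.0]
opening: 0.073
grip_force: 97.6
```

Request:
apply_moves(
  deltas=[
    [0,0,0,0.025,0,0,0],
    [0,0,0,0.025,0,0,0],
    [0,0,0,0.025,0,0,0],
    [0,0,0,0.025,0,0,0],
    [0,0,0,0,0,0,0],
  ],
)

```text
clock: 5.45
tool_pos: [0.5531, -0.236, 0.264]
tool_rot: [179.9, -0.4, -19.3]
wrist_force: [-0.0, -0.6, -0.3]
opening: 0.077
grip_force: 97.6
```

Run:
```python
from h import *
np.set_printoptions(precision=4,suppress=True)
c=grab('wrist','w4');s=grab('scene','s4');t=grab('top','t4');st=read_state();print({k:st[k] for k in('tool_pos','tool_rot','opening','grip_force','wrist_force','ft_torque')})
w=cv2.resize(c['frame'][:,:,::-1],(400,300));b=cv2.resize(t['frame'][130:250,200:360,::-1],(400,300))
a=cv2.resize(s['frame'][60:240,120:360,::-1],(400,300))
cv2.imwrite('pics/c4.png',np.vstack([np.hstack([w,b]),np.hstack([a,a*0])]))
```

```text
{'tool_pos': array([ 0.5508, -0.2347,  0.2574]), 'tool_rot': array([-179.9741,    0.1275,  -19.2636]), 'opening': 0.07590484082296696, 'grip_force': 97.60882616043091, 'wrist_force': array([ 0.5575, -0.6837, -2.1028]), 'ft_torque': array([ 0.001 ,  0.0548, -0.0235])}
```

View pics/c4.png

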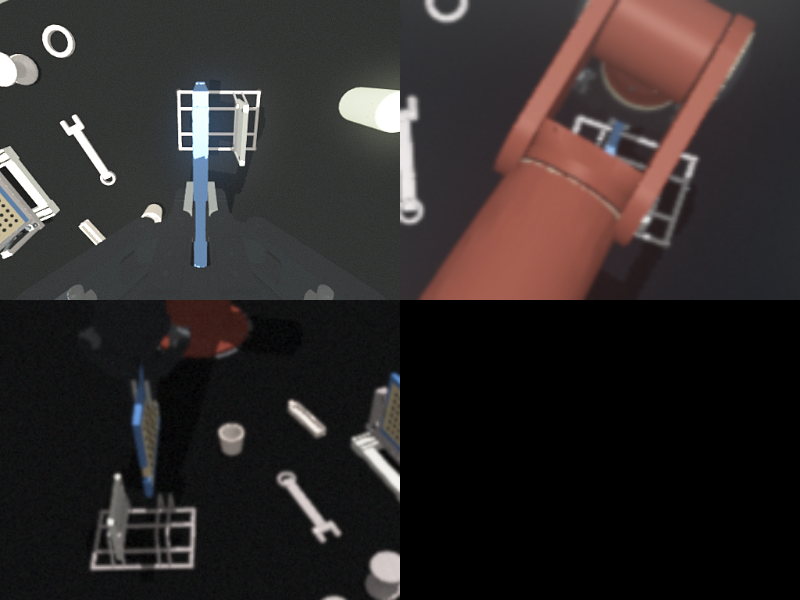

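The panel is held upright and square to the fingers. The blank still stands in the drainer. Next I'll measure the panel's offset from the tool and plan the transfer.

Run:
```python
from h import *
np.set_printoptions(precision=4,suppress=True)
c=load('w4');f=c['frame'];hsv=cv2.cvtColor(f,cv2.COLOR_RGB2HSV)
m=((hsv[...,0]>95)&(hsv[...,0]<125)&(hsv[...,1]>60))|(f.min(2)>200)
rows={}
for r in list(range(98,125,3))+list(range(300,350,3)):
    xs=np.nonzero(m[r,235:280])[0]; print(r,xs.min()+235 if len(xs) else None,xs.max()+235 if len(xs) else None)
p=np.array([.5508,-.2347,.2574])
for v in (104,107.5,337,340.5): print(v,plane(c,256.5,v,.31)-p)
d=np.array([np.cos(np.radians(-19.3)),np.sin(np.radians(-19.3)),0])
print([proj(c,p+k*d+[0,0,.0525]) for k in(-.075,.075)],[proj(c,p+.075*d+[0,0,-.068])])
```

```text
98 None None
101 264 270
104 251 279
107 250 279
110 248 279
113 239 279
116 235 266
119 235 267
122 240 279
300 250 263
303 250 263
306 249 263
309 248 265
312 247 265
315 248 265
318 248 264
321 248 264
324 248 264
327 248 264
330 248 264
333 248 265
336 248 264
339 248 264
342 252 261
345 None None
348 None None
104 [ 0.0767 -0.0279  0.0526]
107.5 [ 0.0753 -0.0274  0.0526]
337 [-0.0405  0.013   0.0526]
340.5 [-0.0429  0.0138  0.0526]
[array([254.4679, 379.3891]), array([254.211 , 120.2048])] [array([255.0276, 106.9506])]
```

Request:
apply_moves(
  deltas=[
    [0,-0.0016,0.034,0.001,0,0,0.0283],
    [0,-0.0016,0.034,0.001,0,0,0.0283],
    [0,-0.0016,0.034,0.001,0,0,0.0283],
    [0,-0.0016,0.034,0.001,0,0,0.0283],
    [0,-0.0016,0.034,0.001,0,0,0.0283],
  ],
)

```text
clock: 6.1
tool_pos: [0.5421, -0.0635, 0.261]
tool_rot: [-180.0, 0.3, -11.1]
wrist_force: [0.8, -0.5, -1.0]
opening: 0.076
grip_force: 97.9
```

Request:
apply_moves(
  deltas=[
    [0,-0.0016,0.034,0,0,0,0.0283],
    [0,-0.0016,0.034,0,0,0,0.0283],
    [0,-0.0016,0.034,0,0,0,0.0283],
    [0,-0.0016,0.034,0,0,0,0.0283],
    [0,-0.0016,0.034,0,0,0,0.0283],
  ],
)

```text
clock: 6.6
tool_pos: [0.534, 0.1062, 0.2611]
tool_rot: [180.0, 0.2, -3.0]
wrist_force: [1.0, 0.1, -2.5]
opening: 0.07
grip_force: 97.9
```

Request:
apply_moves(
  deltas=[
    [0,-0.0016,0.034,0,0,0,0.0283],
    [0,-0.0016,0.034,0,0,0,0.0283],
    [0,-0.0016,0.034,0,0,0,0.0283],
    [0,-0.0016,0.034,0,0,0,0.0283],
    [0,-0.0016,0.034,0,0,0,0.0283],
  ],
)

```text
clock: 7.1
tool_pos: [0.5261, 0.2759, 0.261]
tool_rot: [179.9, 0.2, 5.1]
wrist_force: [0.3, -0.5, -2.2]
opening: 0.071
grip_force: 97.9
```

Request:
apply_moves(
  deltas=[
    [0,0,0,0,0,0,0],
    [0,0,0,0,0,0,0],
    [0,0,0,0,0,0,0],
  ],
)

```text
clock: 7.4
tool_pos: [0.527, 0.2739, 0.2623]
tool_rot: [179.9, 0.1, 5.0]
wrist_force: [0.5, -0.4, -2.2]
opening: 0.074
grip_force: 98.2
```

Run:
```python
from h import *
np.set_printoptions(precision=4,suppress=True)
c=grab('wrist','w5');s=grab('scene','s5');st=read_state();print({k:st[k] for k in('clock','tool_pos','tool_rot','opening','grip_force')})
w=cv2.resize(c['frame'][:330,90:420,::-1],(600,600),interpolation=cv2.INTER_CUBIC)
cv2.imwrite('pics/c5.png',w)
```

```text
{'clock': 7.5, 'tool_pos': array([0.5275, 0.2738, 0.2632]), 'tool_rot': array([179.9713,   0.0546,   4.9688]), 'opening': 0.07415618951566423, 'grip_force': 98.25566053390503}
```

View pics/c5.png

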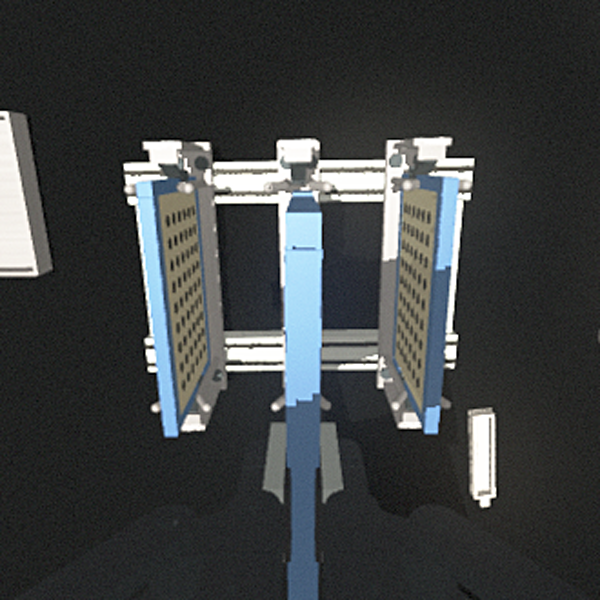

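The wrist view shows the free middle bay under the held panel: its far end is at cols 287–322, and the neighbours' top edges are at (146,181)–(170,436) and (451,178)–(433,432). I'll compute the offset from these.

Run:
```python
from h import *
np.set_printoptions(precision=4,suppress=True)
c=load('w5');k=600/330;P=lambda x,y,z:plane(c,90+x/k,y/k,z)
Lf,Ln,Rf,Rn=P(146,181,.15),P(170,436,.15),P(451,178,.15),P(433,432,.15)
print(Lf,Ln,Rf,Rn,'len',np.linalg.norm(Lf-Ln),np.linalg.norm(Rf-Rn),'sep',np.linalg.norm((Lf+Ln-Rf-Rn)/2))
C=(Lf+Ln+Rf+Rn)/4;u=(Lf-Ln+Rf-Rn);u/=np.linalg.norm(u);n=(Lf+Ln-Rf-Rn);print('bay',C,np.degrees(np.arctan2(u[1],u[0])),np.degrees(np.arctan2(-n[0],n[1])))
tp=np.array([.5275,.2738,.2632])
print('held top far',P(304.5,248,.3155),'held bottom far',P(303.5,196,.195))
h=P(304.5,248,.3155);nv=np.array([-u[1],u[0],0])
print('lateral off held far',(h-C)@nv,'along',(h-C)@u,'tool lateral',(tp-C)@nv,'along',(tp-C)@u)
hb=P(303.5,196,.195);print('bottom',(hb-C)@nv,(hb-C)@u)
# held top edge at other rows for yaw: 
for r in (260,300,340,380): 
    f=c['frame'][int(r/k)].astype(int);x=np.arange(235,280);b=(f[235:280,2]-f[235:280,0]);xs=x[b>40];print(r,xs.min(),xs.max())
# bay sole/clip-block: far block centre
print('block', P(298,143,.1),P(304,330,.03))
```

```text
[0.5958 0.3612 0.15  ] [0.4463 0.3484 0.15  ] [0.6113 0.2035 0.15  ] [0.4633 0.1872 0.15  ] len 0.15006871466622168 0.14881259735005734 sep 0.16028563008371327
bay [0.5292 0.2751 0.15  ] 5.599726214854508 5.803775539258377
held top far [0.594  0.279  0.3155] held bottom far [0.5981 0.2793 0.195 ]
lateral off held far -0.002364822957294142 along 0.06485574481735147 tool lateral -0.0010855168564928878 along -0.0018052359933964297
bottom -0.002499572699557052 0.0690140200720126
260 246 266
300 246 266
340 247 266
380 247 265
block [0.6229 0.2846 0.1   ] [0.4836 0.2682 0.03  ]
```

Run:
```python
from h import *
np.set_printoptions(precision=4,suppress=True)
c=load('w5')
for r in range(100,142): print(r,c['frame'][r,250:264:4].tolist())
tp=np.array([.5275,.2738,.2632]);u=np.array([np.cos(.0868),np.sin(.0868),0])
for z in (.0515,-.0165,-.0405,-.0685): print(z,[proj(c,tp+k*u+[0,0,z])[1].round(1) for k in (.067,.071,.075,.079)])
```

```text
100 [[115, 118, 116], [107, 114, 114], [116, 119, 112], [173, 169, 159]]
101 [[105, 105, 102], [111, 113, 110], [159, 156, 148], [184, 180, 173]]
102 [[136, 133, 126], [127, 124, 118], [186, 180, 170], [177, 166, 164]]
103 [[135, 133, 127], [131, 127, 115], [255, 255, 255], [166, 162, 154]]
104 [[134, 130, 124], [105, 113, 123], [227, 223, 222], [172, 163, 155]]
105 [[126, 125, 129], [91, 112, 145], [86, 112, 144], [245, 245, 245]]
106 [[130, 144, 163], [195, 243, 255], [189, 239, 255], [255, 255, 255]]
107 [[225, 228, 230], [169, 214, 251], [164, 208, 250], [236, 239, 242]]
108 [[161, 166, 178], [95, 118, 152], [92, 115, 151], [151, 163, 177]]
109 [[63, 86, 112], [74, 94, 116], [72, 92, 114], [79, 96, 117]]
110 [[56, 78, 106], [75, 94, 119], [78, 99, 125], [58, 81, 109]]
111 [[69, 91, 115], [79, 100, 123], [79, 97, 123], [75, 97, 122]]
112 [[73, 93, 119], [80, 99, 124], [76, 97, 121], [78, 102, 125]]
113 [[74, 95, 123], [77, 97, 124], [80, 101, 127], [78, 98, 122]]
114 [[71, 90, 114], [75, 96, 121], [74, 97, 121], [77, 99, 124]]
115 [[70, 89, 112], [65, 85, 110], [74, 91, 116], [70,
[... 1540 characters left out ...]
137 [[153, 196, 239], [132, 173, 220], [127, 164, 214], [123, 161, 213]]
138 [[180, 227, 252], [179, 230, 254], [180, 229, 253], [179, 230, 253]]
139 [[184, 230, 252], [186, 231, 252], [186, 232, 253], [182, 229, 252]]
140 [[181, 226, 251], [181, 226, 251], [179, 227, 251], [177, 225, 250]]
141 [[179, 227, 250], [183, 228, 251], [182, 227, 251], [181, 227, 251]]
0.0515 [np.float64(135.3), np.float64(125.2), np.float64(114.9), np.float64(104.3)]
-0.0165 [np.float64(119.0), np.float64(112.4), np.float64(105.8), np.float64(99.0)]
-0.0405 [np.float64(115.7), np.float64(109.9), np.float64(104.0), np.float64(98.0)]
-0.0685 [np.float64(112.7), np.float64(107.6), np.float64(102.3), np.float64(97.1)]
```

The panel is centred in the grip and untilted. The correction is about +2 mm along x and +1.7 mm along y, with 0.6° of yaw. I'll descend in stages and watch the force.

Request:
apply_moves(
  deltas=[
    [0,0.0018,0.0017,0,0,0,0.011],
    [0,0,0,-0.02,0,0,0],
    [0,0,0,-0.02,0,0,0],
    [0,0,0,-0.015,0,0,0],
    [0,0,0,0,0,0,0],
  ],
)

```text
clock: 8.0
tool_pos: [0.5279, 0.2756, 0.2057]
tool_rot: [179.9, 0.3, 5.7]
wrist_force: [-1.1, -0.5, -2.2]
opening: 0.071
grip_force: 98.2
```

Request:
apply_moves(
  deltas=[
    [0,0,0,-0.01,0,0,0],
    [0,0,0,-0.01,0,0,0],
    [0,0,0,-0.01,0,0,0],
    [0,0,0,-0.01,0,0,0],
    [0,0,0,0,0,0,0],
  ],
)

```text
clock: 8.5
tool_pos: [0.5281, 0.2762, 0.1665]
tool_rot: [179.9, 0.2, 5.7]
wrist_force: [0.5, 0.1, -2.6]
opening: 0.074
grip_force: 98.3
```

Run:
```python
from h import *
c=grab('wrist','w6');s=grab('scene','s6');st=read_state();print({k:st[k] for k in('clock','tool_pos','tool_rot','wrist_force','ft_torque','opening')})
w=cv2.resize(c['frame'][:330,90:420,::-1],(500,500),interpolation=cv2.INTER_CUBIC)
a=cv2.resize(s['frame'][50:200,320:450,::-1],(300,346));a=np.vstack([a,np.zeros((154,300,3),np.uint8)])
cv2.imwrite('pics/c6.png',np.hstack([w,a]))
```

```text
{'clock': 8.6, 'tool_pos': array([0.52911606, 0.27657037, 0.16849187]), 'tool_rot': array([1.79991173e+02, 3.91673125e-02, 5.69375408e+00]), 'wrist_force': array([-0.35094501,  0.43836967, -2.11790201]), 'ft_torque': array([ 0.03017053, -0.04683057,  0.00383093]), 'opening': 0.07578625408895903}
```

View pics/c6.png

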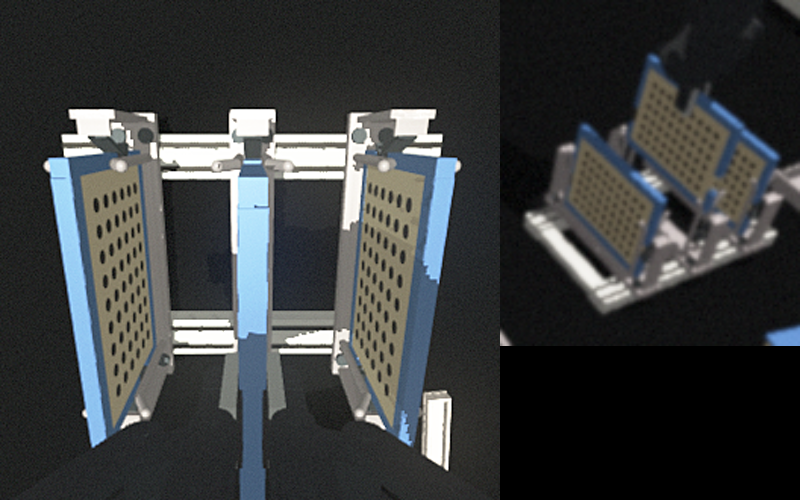

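The far end of the panel is centred between the flared guide bars (tips at cols 230 and 278, panel at 254) and there's no contact force. I'll push down.

Request:
apply_moves(
  deltas=[
    [0,0,0,-0.006,0,0,0],
    [0,0,0,-0.006,0,0,0],
    [0,0,0,-0.006,0,0,0],
    [0,0,0,-0.006,0,0,0],
    [0,0,0,-0.006,0,0,0],
  ],
  squeeze=110,
)

```text
clock: 9.1
tool_pos: [0.5297, 0.2767, 0.1389]
tool_rot: [-180.0, -0.1, 5.7]
wrist_force: [0.2, -0.3, -0.1]
opening: 0.076
grip_force: 109.0
```

Request:
apply_moves(
  deltas=[
    [0,0,0,-0.005,0,0,0],
    [0,0,0,-0.005,0,0,0],
    [0,0,0,-0.005,0,0,0],
    [0,0,0,-0.005,0,0,0],
    [0,0,0,0,0,0,0],
  ],
)

```text
clock: 9.6
tool_pos: [0.5285, 0.2763, 0.1171]
tool_rot: [180.0, 0.1, 5.7]
wrist_force: [0.4, 0.2, -3.7]
opening: 0.068
grip_force: 108.4
```

Request:
apply_moves(
  deltas=[
    [0,0,0,-0.005,0,0,0],
    [0,0,0,-0.004,0,0,0],
    [0,0,0,-0.003,0,0,0],
    [0,0,0,-0.002,0,0,0],
    [0,0,0,0,0,0,0],
  ],
)

```text
clock: 10.1
tool_pos: [0.5287, 0.2762, 0.1034]
tool_rot: [180.0, 0.1, 5.7]
wrist_force: [1.5, -0.1, -5.4]
opening: 0.071
grip_force: 108.0
```

Request:
apply_moves(
  deltas=[
    [0,0,0,-0.003,0,0,0],
    [0,0,0,-0.002,0,0,0],
    [0,0,0,0,0,0,0],
    [0,0,0,0,0,0,0],
  ],
)

```text
clock: 10.5
tool_pos: [0.5292, 0.2766, 0.0999]
tool_rot: [-180.0, 0.0, 5.7]
wrist_force: [-0.1, 1.4, -2.1]
opening: 0.065
grip_force: 108.6
```

Request:
apply_moves(
  deltas=[
    [0,0,0,-0.002,0,0,0],
    [0,0,0,0,0,0,0],
    [0,0,0,0,0,0,0],
  ],
)

```text
clock: 10.8
tool_pos: [0.5294, 0.2767, 0.098]
tool_rot: [-180.0, -0.0, 5.7]
wrist_force: [0.9, -0.3, -1.2]
opening: 0.068
grip_force: 109.0
```

Request:
apply_moves(
  deltas=[
    [0,0,0,-0.002,0,0,0],
    [0,0,0,0,0,0,0],
    [0,0,0,0,0,0,0],
  ],
)

```text
clock: 11.1
tool_pos: [0.5295, 0.2769, 0.098]
tool_rot: [-180.0, -0.0, 5.7]
wrist_force: [-4.0, -1.3, 7.3]
opening: 0.075
grip_force: 110.3
```

Request:
apply_moves(
  deltas=[
    [0,0,0,-0.002,0,0,0],
    [0,0,0,0,0,0,0],
    [0,0,0,0,0,0,0],
  ],
)

```text
clock: 11.4
tool_pos: [0.5296, 0.2771, 0.098]
tool_rot: [-180.0, -0.0, 5.7]
wrist_force: [-9.5, -1.3, 14.8]
opening: 0.071
grip_force: 111.3
```

Run:
```python
from h import *
c=grab('wrist','w7');s=grab('scene','s7');st=read_state();print({k:st[k] for k in('clock','tool_pos','tool_rot','wrist_force','ft_torque','opening')})
w=cv2.resize(c['frame'][:330,90:420,::-1],(400,400),interpolation=cv2.INTER_CUBIC)
a=cv2.resize(s['frame'][70:190,325:445,::-1],(400,400),interpolation=cv2.INTER_CUBIC)
cv2.imwrite('pics/c7.png',np.hstack([w,a]))
```

```text
{'clock': 11.5, 'tool_pos': array([0.5296007 , 0.27707913, 0.09795206]), 'tool_rot': array([-1.79979150e+02, -2.20741145e-02,  5.69966527e+00]), 'wrist_force': array([-8.90091466, -2.37937934, 14.38510784]), 'ft_torque': array([-0.60322353,  1.37845506, -0.04520342]), 'opening': 0.07008202099598909}
```

View pics/c7.png

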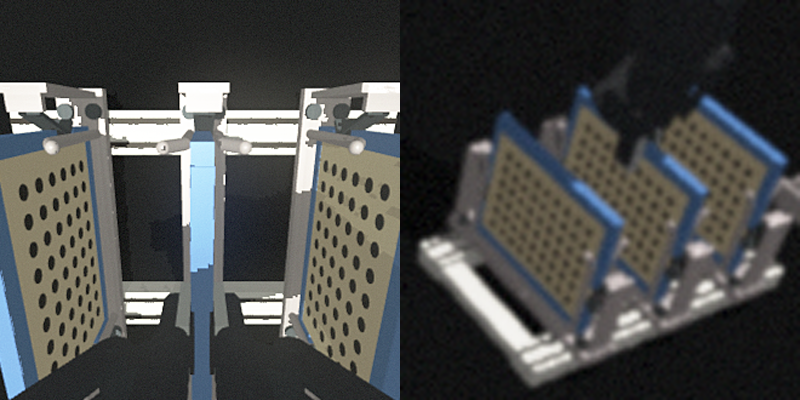

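The panel hit a firm stop at exactly the predicted home height (TCP z 0.098), level with its neighbours. I'll relax the preload, open slightly and back out.

Request:
apply_moves(
  deltas=[
    [0,0,0,0.003,0,0,0],
    [25,0,0,0,0,0,0],
    [25,0,0,0,0,0,0],
    [25,0,0,0,0,0,0],
    [25,0,0,0,0,0,0],
  ],
)

```text
clock: 12.0
tool_pos: [0.5292, 0.2765, 0.0965]
tool_rot: [180.0, 0.0, 5.7]
wrist_force: [-0.4, -0.8, 0.6]
opening: 0.252
grip_force: 0.0
```

Request:
apply_moves(
  deltas=[
    [25,0,0,0.01,0,0,0],
    [25,0,0,0.015,0,0,0],
    [25,0,0,0.02,0,0,0],
    [25,0,0,0.03,0,0,0],
    [25,0,0,0.04,0,0,0],
  ],
)

```text
clock: 12.5
tool_pos: [0.5285, 0.2763, 0.2126]
tool_rot: [180.0, 0.1, 5.7]
wrist_force: [1.1, 0.6, -0.0]
opening: 0.25
grip_force: 0.0
```

Request:
apply_moves(
  deltas=[
    [25,0,0,0.03,0,0,0],
    [25,0,0,0.03,0,0,0],
    [25,0,0,0.02,0,0,0],
    [25,0,0,0,0,0,0],
    [25,0,0,0,0,0,0],
  ],
)

```text
clock: 13.0
tool_pos: [0.5294, 0.2767, 0.2927]
tool_rot: [-180.0, -0.1, 5.7]
wrist_force: [-0.9, -0.4, 0.1]
opening: 0.246
grip_force: 0.0
```

Run:
```python
from h import *
c=grab('wrist','w8');s=grab('scene','s8');st=read_state();print({k:st[k] for k in('clock','tool_pos','wrist_force','opening','grip_force')})
w=cv2.resize(c['frame'][:330,90:420,::-1],(400,400),interpolation=cv2.INTER_CUBIC)
a=cv2.resize(s['frame'][70:190,325:445,::-1],(400,400),interpolation=cv2.INTER_CUBIC)
cv2.imwrite('pics/c8.png',np.hstack([w,a]))
```

```text
{'clock': 13.1, 'tool_pos': array([0.52858638, 0.27633134, 0.29022728]), 'wrist_force': array([ 0.15951597, -0.12327848, -0.97099858]), 'opening': 0.24877116265564803, 'grip_force': 0.0}
```

View pics/c8.png

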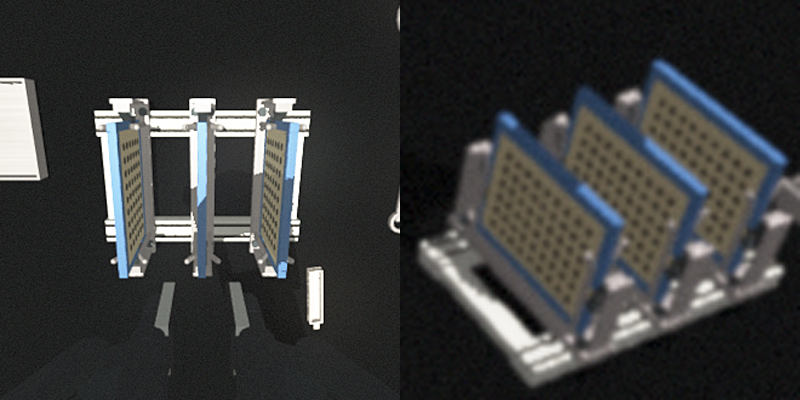

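All three panels stand level and parallel in the rack, with the guard in the middle bay and the fingers clear above it. Handing in.

```bash
python3 -c "from rig import sign_off; print(sign_off())"
```

```text
the job is handed in; nothing more can be done
None
```

The guard panel is in the rack's middle bay, pressed down to a firm stop at the expected home height and released, and I've handed the job in. The last pictures show it level with its neighbours, but the clips weren't checked close up and the hand-in returned no verdict.

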